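# Lap a gong block's seat and hold it in the blow-off slot

### The job

Pick up the brass gong block and take the burr off its underside with a light, steady stroke along the lapping plate, block lengthwise and flat, starting at the clamp-screw end and pressing all the way to the other end. Then lower it, lapped side down, through the slot in the guard window of the blow-off box until its lower 2 cm or so are past the rim of the slot, and finish while still holding it there hanging upright in the gripper, not jammed and not let go. Leave the gear tray, the pinion cube and the brush handle where they are.

Things in the scene. Friction and masses are not known exactly. Their poses are not given: they have to be found in the camera images.
- gong_block: loose brass bar 70 long (its x) x 16 thick (its y) x 60 high, about 0.55 kg, five small dark rod holes in a row near the top of each broad face; stands on the bench on its 70 x 16 underside, the seat. Origin: centre of the seat, z up. Pinch it across the 16 mm near the top, leaving the lower 30 mm free. Either way round is the same
- lap_plate: flat dark iron plate 200 long (its x) x 70 wide in a fixed aluminium holder 250 x 96. Origin: centre of its top face, 34 above the bench. Sprung: gives straight down 0.5 mm per newton, at most 7 mm; 5 to 10 N is right. Its -x end is the clamp-screw end (low bar, two round screws, 5 mm below the top face). Stroke along its x, block centre from 50 mm before the origin to 50 mm beyond
- blow_box: fixed grey sheet-steel blow-off box 240 (its x) x 200 (its y) x 120 high with a clear guard window as its top; a 30 mm long pipe stub and an air fitting at its +x side, a round regulator knob at its -x side. Origin: centre of its underside. Hollow below the window, floor 6 above the bench
- slot (a point): centre of the slot at its rim, 124 above the bench, in a black plastic guide 104 x 48 x 10 in the window. Throat 74 long (its x, the box's x) x 20 wide (its y), from 4 to 10 mm below the rim; the mouth above it is bevelled, 4 mm more all round at the rim. Open space below. The block's x goes along the slot's x; hold the seat about 20 mm below the rim (15 to 45 is fine)
- gear_tray: loose aluminium tray 100 x 100 x 20 with four compartments, a toothed brass warning wheel in each, on the far side of the bench; leave alone. Origin: centre of its underside
- pinion_cube: loose clear acrylic cube, 40, holding four steel pinions that stand 7 out of its top; leave alone. Origin: centre of its underside
- brush_handle: loose stainless steel bench brush handle, a flat bar 130 long (its x) x 22 wide x 12 high, with a ferrule 34 wide and 16 high at its +x end, lying beyond the gong block, beside the tray; leave alone. Origin: on its underside, 45 from one end and 83 from the ferrule end
Mind the look-alikes: they are no part of the job. Leave any turquoise look-alike of the gong_block alone.

How it is judged:
By the outcome, as a careful person would: the job done as asked, in the order asked, and still so for the second after the job is handed in, while the arm keeps its last pose, push and grip.
It also fails if it takes over 64 s, if anything falls off the work surface, if the arm or the gripper's body presses on something with over 40 N, if the wrist force passes 120 N, or if a joint passes its speed limit or range.

### The arm

A 6-joint arm with a two-finger parallel gripper is mounted at the origin on the work surface. World frame = base frame: x ahead of the robot, y to its left, z up, the work surface at z = 0. Lengths are in m, angles in degrees, forces in N, time in s.
With the tool pointing down it reaches from about 0.325 to 0.775 m from the base axis. Payload 9.3 kg.
Tool frame: the origin (TCP) lies at the very end of the fingers, on their centre line; the grasp point (between the pads) lies 19 mm behind it (manip.pinch_z is the x of the grasp point in the tool frame, in m); x points along the fingers, z is the direction in which the jaws open and shut, and the axes are right-handed (so a half turn about x gives the same grasp; the last joint's range is limited). The gripper opens to 85 mm and grips with 20 to 120 N. Pads are 22 mm wide; open, the fingers measure 114 mm over their backs; the gripper's body (76 mm by 85 mm) begins 54 mm behind the grasp point. The pads swing forward as they close: fully open they stand 13 mm farther back than shut.
Start: joints at [-73.316, 14.817, 1.232, 76.415, 0, 81.257], TCP at [0.236, -0.497, 0.231] pointing down, gripper open.
Joint ranges: [-174.27, 174.27], [-52.1, 104.24], [-59.71, 78.15], [-110.17, 111.67], [-87.03, 83.33], [-180, 180]. Speed limits (degrees/s): [127.2, 127.2, 159.86, 180, 180, 180].

### API

Orientations are given as a 3x3 rotation matrix whose columns are the frame's x, y, z axes.
In Python, from rig import manip gives the robot as it stands.
- The arm moves only by the tool apply_moves, never from a script. Its argument "deltas" is a list of rows, each a list of 4 numbers: the shift along the tool's x, y, z in mm, then the turn about the tool's x in rad. In form: [[tx, ty, tz, yaw], ...]. A call has 1 to 12 rows; each row is the pose to reach, as a shift and turn from the pose commanded when the call began, along the tool's axes at that moment; what a row does not reach only later rows make up. A row lasts 1/8 s, in which the tool goes at most 62.5 mm and 10.7 degrees, less where a joint would pass 70% of its speed; a pose out of reach is approached as far as the arm can. A call with a gripper value outside its range is refused whole. "gripper" is the opening, from 0 (shut) to 1 (fully open), set as the call begins (left out, the last holds). The fingers move at their own pace and stop on an object; "squeeze" is the grip in N (left out, the last holds). Time passes only in rows, so rows that repeat a pose let the fingers close. It gives the time, the measured TCP pose, the force and the opening at its end, in the units of the state.
- manip.sense(): the state, without advancing time (a new reading comes with each control period).
- manip.read_camera(name): name is "scene" or "top" or "wrist"; returns (picture, depth): 420x560x3 uint8, red, green, blue; 420x560 float32, m along the optical axis (not along the pixel's ray), 0 where there is no reading.
- manip.camera_model(name): a dict with "camera_matrix" (3x3 intrinsics, pixels), "eye" and "orientation" of the camera in the world. Camera axes: x right, y down, z forward; pixel columns grow to the right and rows downward; lengths in m; the calibration is good to about 2 mm. A picture is of the moment at which its call begins: read the wrist's pose just before it. camera_model takes no time and is no camera call; for the wrist camera it gives the pose at the moment of the call.
- manip.finish_job(): hands the job in, once; it reports no verdict.
Trained networks look in the newest picture that a camera, given by its name, has taken for a name from the list of things; names that differ only in an ending like _2 or _b are one class to them, and where a whole thing is asked for, a point or a joint stands for the part that bears it (a point fixed in the world has none). Each returns a list of dicts, best first, with "p" (0 to 1); they miss things now and then, are a little off and sometimes report something else, mostly with a low value. They report only what shows in the picture. A call takes as long as a camera call. They do not tell look-alikes from the thing itself.
- manip.look_for(name, camera): "rect" ([left, top, right, bottom] in pixels, round what is visible of it).
- manip.regions_of(name, camera): "mask" (420x560 bool, what is visible of it) and "rect" ([left, top, right, bottom] in pixels, round what is visible of it).
The state is a dict: "time_s": time; "joint_pos": joint angles; "joint_vel": joint speeds; "tau": joint torques, N m; "eef_pos": TCP position; "tool_rot": TCP orientation; "contact_force": force on the tool from outside, world axes, zero at the start; "moment": the same for the moment, N m; "opening": finger opening in m.
Only numpy, scipy, OpenCV 4.12 (cv2) and the standard library are available. Lean on these libraries where they do the work, as an engineer would, in place of code of your own. Each camera call takes 0.05 s, during which the arm holds its last target.

## Working session

There is one attempt and no reset: what is moved stays moved. The work goes in short steps, Python scripts to look and compute and a tool call to move; the robot and the scene stay as the last step left them, time stands still between calls to the robot, and variables do not carry over. Pictures are saved under pics/ and viewed, and the job is handed in when it is done.

Besides the shell and the picture viewer there is one more tool, called after "Emit:" in YAML: its name, and indented under it one key for each argument. apply_moves: Moves the arm, as the interface text tells. Its arguments: {"type":"object","properties":{"deltas":{"type":"array","items":{"type":"array","items":{"type":"number"}}},"gripper":{"type":"number"},"squeeze":{"type":"number"}},"required":["deltas"]}

```bash
ls; mkdir -p pics; python3 - <<'E'
from rig import manip
import cv2,numpy as np
s=manip.sense();print({k:np.round(v,4).tolist() for k,v in s.items()})
print(manip.pinch_z)
for n in ["scene","top"]:
    p,d=manip.read_camera(n); cv2.imwrite(f"pics/{n}0.png",p[:,:,::-1]); np.save(f"{n}_d.npy",d)
    m=manip.camera_model(n);print(n,{k:np.round(v,4).tolist() for k,v in m.items()})
    for t in ["gong_block","lap_plate","blow_box","slot"]:
        print(t,[(np.round(r["p"],2),np.round(r["rect"]).tolist()) for r in manip.look_for(t,n)])
E
```

```text
pics
{'time_s': 0.0, 'joint_pos': [-73.3168, 14.8507, 1.1907, 76.4145, 0.0006, 81.2565], 'joint_vel': [0.0808, -0.0748, -0.0252, -0.0517, 0.0368, -0.0056], 'tau': [0.0004, -55.5642, 34.4525, 0.0138, -0.0001, -0.0], 'eef_pos': [0.2361, -0.4965, 0.2307], 'tool_rot': [[-0.0004, 0.9031, 0.4294], [0.0012, 0.4294, -0.9031], [-1.0, 0.0002, -0.0013]], 'contact_force': [0.1446, 0.2432, -0.3158], 'moment': [0.0293, -0.0422, 0.0377], 'opening': 0.0852}
-0.0187
scene {'camera_matrix': [[383.7735, 0.0, 279.5022], [0.0, 383.7735, 208.0274], [0.0, 0.0, 1.0]], 'eye': [1.156, 0.3863, 0.6224], 'orientation': [[-0.5838, 0.4863, -0.6501], [0.8117, 0.3681, -0.4536], [0.0187, -0.7925, -0.6096]]}
gong_block [(np.float64(0.93), [312.0, 188.0, 337.0, 221.0]), (np.float64(0.64), [314.0, 217.0, 323.0, 263.0])]
lap_plate [(np.float64(0.93), [185.0, 158.0, 242.0, 201.0])]
blow_box [(np.float64(0.89), [340.0, 188.0, 497.0, 331.0]), (np.float64(0.31), [261.0, 240.0, 285.0, 271.0])]
slot [(np.float64(0.57), [339.0, 186.0, 496.0, 331.0])]
top {'camera_matrix': [[408.5663, 0.0, 281.9144], [0.0, 408.5663, 210.6435], [0.0, 0.0, 1.0]], 'eye': [0.528, 0.0144, 0.9947], 'orientation': [[-0.0249, -0.9947, 0.1001], [-0.9996, 0.0236, -0.0141], [0.0117, -0.1004, -0.9949]]}
gong_block [(np.float64(0.59), [313.0, 143.0, 327.0, 199.0]), (np.float64(0.56), [241.0, 225.0, 260.0, 252.0]), (np.float64(0.46), [264.0, 270.0, 277.0, 306.0])]
lap_plate [(np.float64(0.8), [378.0, 214.0, 429.0, 300.0])]
blow_box [(np.float64(0.71), [94.0, 201.0, 218.0, 334.0])]
slot [(np.float64(0.78), [96.0, 200.0, 218.0, 335.0])]
```

View pics/scene0.png

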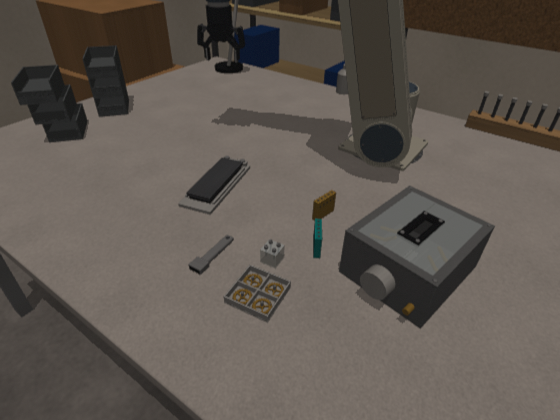

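View pics/top0.png

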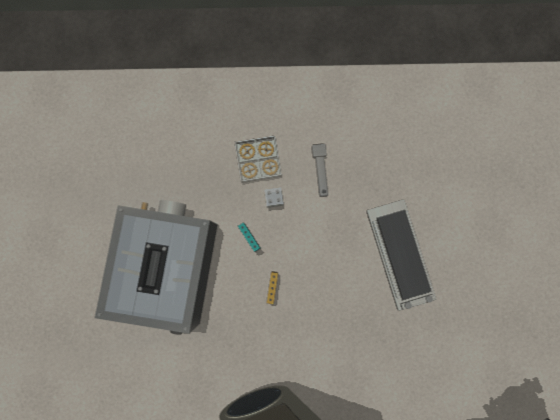

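The brass bar is at top (272,288) and scene (324,205). The turquoise look-alike is at top (249,238) and scene (318,239). The plate is at top (403,255), and the box, with its slot, at top (152,268). I'll confirm these in enlarged crops and measure.

```bash
cat > h.py <<'E'
import numpy as np,cv2
from rig import manip
def cloud(d,m):
    K=m["camera_matrix"];K=np.array(K);h,w=d.shape
    u,v=np.meshgrid(np.arange(w),np.arange(h))
    P=np.stack([(u-K[0,2])/K[0,0]*d,(v-K[1,2])/K[1,1]*d,d],-1)
    W=P@np.array(m["orientation"]).T+np.array(m["eye"]); W[d<=0]=np.nan
    return W
def pix2z(u,v,z,m):
    K=np.array(m["camera_matrix"]);R=np.array(m["orientation"]);e=np.array(m["eye"])
    r=R@np.linalg.inv(K)@np.array([u,v,1.]);return e+r*(z-e[2])/r[2]
def proj(P,m):
    K=np.array(m["camera_matrix"]);R=np.array(m["orientation"]);e=np.array(m["eye"])
    q=(np.atleast_2d(P)-e)@R@K.T;return q[:,:2]/q[:,2:]
E
python3 - <<'E'
from h import *
m=manip.camera_model("top");d=np.load("top_d.npy");W=cloud(d,m);p=cv2.imread("pics/top0.png")
def crop(r,n,f):
    cv2.imwrite(n,cv2.resize(p[r[1]:r[3],r[0]:r[2]],None,fx=f,fy=f,interpolation=cv2.INTER_CUBIC))
a=cv2.resize(p[190:320,355:445],None,fx=4,fy=4,interpolation=2);b=cv2.resize(p[210:340,225:300],None,fx=4,fy=4,interpolation=2)
cv2.imwrite("pics/c1.png",np.hstack([a,b]));crop([90,190,225,340],"pics/c2.png",4)
def box(r,lo,hi):
    w=W[r[1]:r[3],r[0]:r[2]].reshape(-1,3);w=w[(w[:,2]>lo)&(w[:,2]<hi)]
    q=cv2.minAreaRect((w[:,:2]*1000).astype(np.float32));return len(w),np.median(w[:,2]).round(4),np.round(q[0],1),np.round(q[1],1),round(q[2],1)
print("block",box([260,262,285,312],.05,.07));print("plate",box([360,195,440,315],.0315,.04));print("holder",box([360,195,440,315],.01,.04))
print("box",box([85,195,225,340],.11,.135)); print("guide",box([130,235,175,300],.1,.14))
w=W[235:300,135:172,2];print(np.round(w[::4,::3]*1000))
E
```

```text
block (226, np.float64(0.061), array([448.5,  29.2]), array([16.1, 69.9]), 80.1)
plate (2469, np.float64(0.0347), array([ 507.7, -283.8]), array([217.7,  71.3]), 14.8)
holder (4105, np.float64(0.0332), array([ 516.7, -281.2]), array([249.1,  96.9]), 14.9)
box (10681, np.float64(0.1211), array([500.6, 279.5]), array([201.4, 240.7]), 79.3)
guide (2618, np.float64(0.1218), array([503.3, 279.7]), array([ 95.1, 136.2]), 89.8)
[[120. 117. 122. 121. 120. 122. 124. 120. 121. 120. 121. 120. 122.]
 [122. 119. 121. 118. 121. 118. 120. 122. 120. 120. 120. 121. 120.]
 [125. 121. 122. 120. 125. 125. 121. 122. 122. 122. 120. 122. 123.]
 [120. 121. 118. 127. 126. 124. 125. 123. 123. 128. 124. 119. 119.]
 [121. 121. 119. 126. 123. 123.   3.   9. 122. 121. 126. 123. 121.]
 [122. 120. 121. 125. 124. 121.   7.  14.   8. 127. 125. 121. 123.]
 [121. 121. 121. 125. 122.   7.   6.   6. 126. 125. 125. 121. 121.]
 [123. 121. 126. 128. 122.   8.   6.   7. 123. 125. 122. 119. 121.]
 [118. 120. 126. 125. 122.   9.  10.   6. 123. 125. 119. 121. 122.]
 [121. 121. 126. 123. 118.   9.  13.   7. 125. 127. 124. 120. 118.]
 [121. 121. 124. 126.   7.   9.   9. 121. 124. 124. 121. 121. 121.]
 [121. 123. 124. 123.   9.   5.   4. 127. 124. 121. 122. 123. 124.]
 [120. 127. 125. 122.   9.   6.   4. 124. 125. 121. 122. 121. 122.]
 [121. 126. 125. 124. 123. 120. 122. 125. 123. 122. 119. 122. 121.]
 [122. 123. 126. 123. 122. 125. 124. 126. 123. 121. 120. 120. 119.]
 [122. 123. 120. 121. 120. 122. 120. 121. 125. 121. 120. 121. 119.]
 [120. 121. 122. 123. 122. 120. 120. 122. 120. 123. 126. 121. 124.]]
```

```bash
python3 - <<'E'
import cv2,numpy as np
p=cv2.imread("pics/scene0.png")
a=cv2.resize(p[150:215,175:260],None,fx=4.7,fy=4.7,interpolation=2);b=cv2.resize(p[180:265,290:350],None,fx=4.7,fy=4.7,interpolation=2)
a=cv2.copyMakeBorder(a,0,max(0,b.shape[0]-a.shape[0]),0,0,0)
cv2.imwrite("pics/c3.png",np.hstack([a,b]))
E
```

```text
(no output)
```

View pics/c1.png

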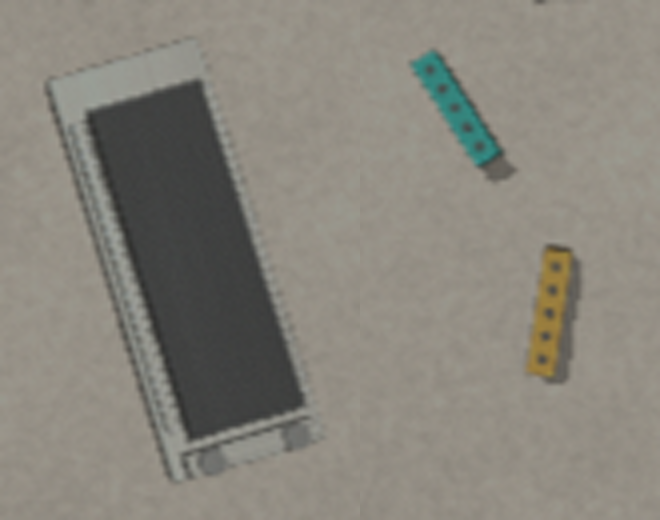

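View pics/c2.png

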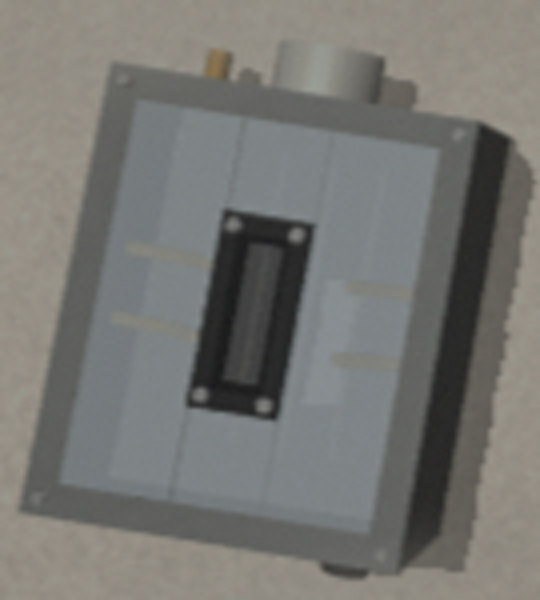

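View pics/c3.png

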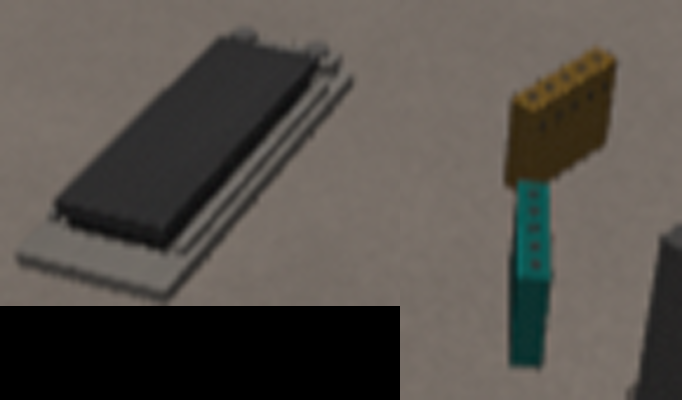

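The crops confirm it: brass bar at lower right, turquoise one above it. The clamp screws are at the plate's near end, top (416,302), so the stroke runs away from the robot. Next I'll refine the plate, slot and block centres using both cameras.

```bash
python3 - <<'E'
from h import *
def rect(pts): 
    q=cv2.minAreaRect((pts[:,:2]*1000).astype(np.float32));return len(pts),np.round(q[0],1),np.round(q[1],1),round(q[2],1)
R={"top":dict(plate=[360,195,440,315],guide=[125,230,180,305],throat=[140,243,165,290],block=[260,262,285,312]),
"scene":dict(plate=[175,150,260,215],guide=[395,208,448,248],throat=[405,213,440,242],block=[308,186,342,224])}
Z=dict(plate=.034,guide=.124,block=.06)
for n in ["top","scene"]:
    m=manip.camera_model(n);p=cv2.imread(f"pics/{n}0.png").astype(int);W=cloud(np.load(f"{n}_d.npy"),m)
    g=p.mean(2)
    for k in ["plate","guide","block"]:
        x0,y0,x1,y1=R[n][k];sub=g[y0:y1,x0:x1]
        if k=="block":
            hsv=cv2.cvtColor(p.astype(np.uint8),cv2.COLOR_BGR2HSV)[y0:y1,x0:x1];mk=(hsv[...,1]>110)&(W[y0:y1,x0:x1,2]>.054)
        else: mk=sub<(75 if k=="plate" else 70)
        mk=mk.astype(np.uint8)
        if k!="block": mk=cv2.morphologyEx(mk,cv2.MORPH_CLOSE,np.ones((15,15)) if k=="guide" else np.ones((3,3)))
        nn,l,s,c=cv2.connectedComponentsWithStats(mk);i=1+np.argmax(s[1:,4]);mm=l==i
        v,u=np.where(mm);pts=np.array([pix2z(a+x0,b+y0,Z[k],m) for a,b in zip(u,v)])
        print(n,k,rect(pts),"mean",pts.mean(0).round(4)[:2], "medz",np.nanmedian(W[y0:y1,x0:x1,2][mm]).round(4))
        c=pts[:,:2]-pts[:,:2].mean(0);ew,ev=np.linalg.eigh(c.T@c);a=ev[:,1];print("   pca",np.degrees(np.arctan(a[1]/a[0])).round(2))
E
```

```text
top plate (2521, array([ 515.3, -280.6]), array([196.7,  70.7]), 15.0) mean [ 0.5143 -0.2807] medz 0.0346
   pca 15.01
top guide (1111, array([500.3, 278.1]), array([ 47.2, 102.7]), 79.3) mean [0.5    0.2782] medz 0.1236
   pca -10.79
top block (170, array([448.3,  28.1]), array([13.9, 69.5]), 80.1) mean [0.4485 0.0281] medz 0.061
   pca -9.74
scene plate (1702, array([ 537.3, -255.7]), array([267.5, 102.6]), 15.0) mean [ 0.5357 -0.256 ] medz 0.0323
   pca 18.16
scene guide (1069, array([499.3, 279.8]), array([ 70.2, 147.5]), 80.4) mean [0.504 0.28 ] medz 0.1221
   pca -5.39
scene block (137, array([452.9,  32.6]), array([20. , 75.4]), 80.8) mean [0.4533 0.0326] medz 0.0595
   pca -7.97
```

```bash
cat >> h.py <<'E'
def plan(x,y,z,ydeg):
    """delta to TCP target; ydeg = world angle of tool y"""
    s=manip.sense();R=np.array(s["tool_rot"]);a=np.arctan2(R[1,1],R[0,1])
    # ideal vertical frame: x down, y at a, z = x cross y
    X=np.array([0,0,-1.]);Y=np.array([np.cos(a),np.sin(a),0]);Zz=np.cross(X,Y)
    d=(np.array([x,y,z])-s["eef_pos"])*1000
    w=(np.radians(ydeg)-a+np.pi/2)%np.pi-np.pi/2
    print("delta",np.round([d@X,d@Y,d@Zz],1),"yaw",round(-w,4),"| TCP",np.round(s["eef_pos"],4),"ang",np.degrees(a).round(2),"tilt",np.degrees(np.arccos(-R[2,0])).round(2),"F",np.round(s["contact_force"],2),"M",np.round(s["moment"],2),"op",np.round(s["opening"],4),"t",s["time_s"],"j",np.round(s["joint_pos"],1))
E
python3 -c "
from h import *
plan(.4485,.0285,.15,-9.8)"
```

```text
delta [  81.3  417.3 -383.1] yaw 0.6149 | TCP [ 0.2361 -0.4967  0.2313] ang 25.43 tilt 0.0 F [ 0.5  -0.55 -0.5 ] M [ 0.02  0.05 -0.01] op 0.0855 t 0.5 j [-73.3  14.8   1.2  76.4  -0.   81.3]
```

Emit:
apply_moves:
  deltas:
    - [0, 30, -28, 0.03]
    - [0, 65, -60, 0.09]
    - [0, 102, -94, 0.15]
    - [5, 141, -130, 0.21]
    - [10, 181, -166, 0.27]
    - [15, 221, -203, 0.33]
    - [20, 261, -240, 0.39]
    - [30, 300, -276, 0.45]
    - [40, 338, -311, 0.51]
    - [60, 375, -345, 0.56]
    - [75, 405, -372, 0.6]
    - [81, 417.3, -383.1, 0.615]

```text
time_s: 2.0
eef_pos: [0.4468, 0.0188, 0.1495]
tool_rot: [[0.0, 0.989, -0.15], [0.01, -0.15, -0.989], [-1.0, -0.001, -0.01]]
contact_force: [0.4, 0.1, 0.6]
opening: 0.0852
```

Emit:
apply_moves:
  deltas:
    - [0, 0, 0, 0]
    - [0, 0, 0, 0]

```text
time_s: 2.25
eef_pos: [0.4466, 0.0156, 0.1507]
tool_rot: [[0.002, 0.987, -0.158], [0.009, -0.158, -0.987], [-1.0, 0.0, -0.009]]
contact_force: [0.5, -0.4, -0.1]
opening: 0.085
```

```bash
python3 - <<'E'
from h import *
m=manip.camera_model("wrist");p,d=manip.read_camera("wrist");cv2.imwrite("pics/w1.png",p[:,:,::-1])
plan(.4485,.0285,.032,-9.8)
W=cloud(d,m);hsv=cv2.cvtColor(p,cv2.COLOR_RGB2HSV)
for r in manip.regions_of("gong_block","wrist"):
    mk=r["mask"]&(W[...,2]>.055)&(W[...,2]<.066)
    w=W[mk];
    if len(w)<20: continue
    q=cv2.minAreaRect((w[:,:2]*1000).astype(np.float32));print(r["p"],r["rect"],len(w),q,w.mean(0),np.median(hsv[mk],0))
E
```

```text
delta [118.8  -0.2 -13. ] yaw 0.0124 | TCP [0.4466 0.0156 0.1508] ang -9.09 tilt 0.53 F [ 0.72  0.2  -0.34] M [-0.02  0.   -0.05] op 0.0855 t 2.3 j [ -9.1   7.1 -20.8  62.1   0.5 180. ]
0.85 [257.4, 154.0, 279.2, 242.2] 1513 ((449.6300964355469, 28.642778396606445), (16.054645538330078, 70.14350128173828), 80.21429443359375) [0.45178552 0.02810897 0.06002442] [ 18. 157. 159.]
0.82 [132.7, 18.2, 223.4, 111.6] 2275 ((565.8739624023438, 79.82640075683594), (70.05374908447266, 16.349281311035156), 31.80417823791504) [0.56656948 0.07954077 0.0599588 ] [ 87. 160. 127.]
```

View pics/w1.png

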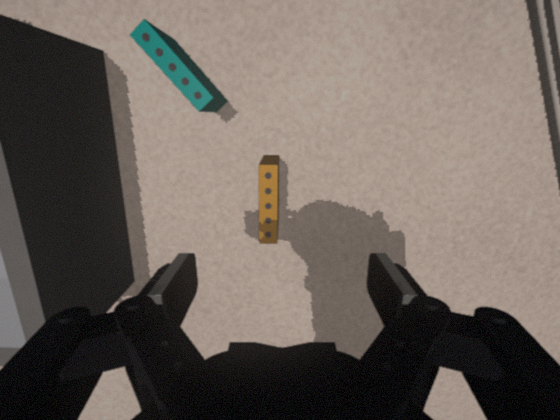

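The wrist picture shows the brass bar at (269,200), turquoise at (180,65) and box wall at left. Joint 6 has reached its 180° stop, so I'll use the half-turned grasp instead, lifting slightly while I turn.

Emit:
apply_moves:
  deltas:
    - [0, 0, 0, -0.17]
    - [0, 0, 0, -0.35]
    - [0, 0, 0, -0.53]
    - [0, 0, 0, -0.71]
    - [0, 0, 0, -0.89]
    - [0, 0, 0, -1.07]
    - [0, 0, 0, -1.25]
    - [0, 0, 0, -1.43]
    - [0, 0, 0, -1.61]
    - [0, 0, 0, -1.79]
    - [0, 0, 0, -1.97]
    - [0, 0, 0, -2.15]

```text
time_s: 3.85
eef_pos: [0.4466, 0.0158, 0.1507]
tool_rot: [[0.002, -0.414, 0.91], [0.009, 0.91, 0.414], [-1.0, 0.007, 0.006]]
contact_force: [-0.0, -1.1, 0.9]
opening: 0.0856
```

```bash
sed -i 's#w=(np.radians(ydeg)-a+np.pi/2)%np.pi-np.pi/2#w=(np.radians(ydeg)-a+np.pi)%(2*np.pi)-np.pi#' h.py; python3 -c "
from h import *
plan(.4490,.0286,.15,170.2);print(manip.sense()['tool_rot'])"
```

```text
delta [ 0.7 10.7  7.4] yaw -0.9727 | TCP [0.4466 0.0158 0.1507] ang 114.47 tilt 0.53 F [-0.04 -1.14  0.89] M [ 0.05 -0.03  0.02] op 0.0856 t 3.85 j [ -9.1   7.1 -20.8  62.    0.5  56.4]
[[ 0.00217894 -0.41417772  0.91019342]
 [ 0.00901169  0.91016676  0.41414402]
 [-0.99995702  0.00729998  0.00571564]]
```

Emit:
apply_moves:
  deltas:
    - [0, 2, 2, -0.17]
    - [0, 4, 4, -0.35]
    - [0, 7, 5, -0.53]
    - [0, 10, 7, -0.71]
    - [0, 10.7, 7.4, -0.88]
    - [0, 10.7, 7.4, -0.9727]
    - [0, 10.7, 7.4, -0.9727]
    - [0, 10.7, 7.4, -0.9727]

```text
time_s: 4.85
eef_pos: [0.449, 0.029, 0.1506]
tool_rot: [[0.002, -0.984, 0.177], [0.009, 0.177, 0.984], [-1.0, -0.0, 0.009]]
contact_force: [0.7, 0.0, -0.1]
opening: 0.0854
```

```bash
python3 - <<'E'
from h import *
m=manip.camera_model("wrist");p,d=manip.read_camera("wrist");cv2.imwrite("pics/w2.png",p[:,:,::-1])
plan(.4490,.0286,.032,170.2);print(manip.sense()['tool_rot'])
W=cloud(d,m);hsv=cv2.cvtColor(p,cv2.COLOR_RGB2HSV)
for r in manip.regions_of("gong_block","wrist"):
    mk=r["mask"]&(W[...,2]>.055)&(W[...,2]<.066)
    w=W[mk];
    if len(w)<20: continue
    q=cv2.minAreaRect((w[:,:2]*1000).astype(np.float32));print(r["p"],r["rect"],len(w),q,w.mean(0),np.median(hsv[mk],0))
E
```

```text
delta [ 1.186e+02 -1.000e-01 -5.000e-01] yaw -0.0066 | TCP [0.449  0.0291 0.1506] ang 169.82 tilt 0.54 F [ 0.03  0.88 -1.39] M [ 0.02 -0.04  0.  ] op 0.0853 t 4.9 j [ -7.4   7.4 -20.5  62.1   0.5   2.8]
[[ 1.71143947e-03 -9.84266471e-01  1.76682158e-01]
 [ 9.19620533e-03  1.76690436e-01  9.84223511e-01]
 [-9.99956249e-01 -5.96335700e-05  9.35391155e-03]]
0.91 [316.7, 256.3, 379.8, 336.7] 1110 ((565.3207397460938, 79.28350830078125), (69.70317077636719, 15.948915481567383), 31.775115966796875) [0.56296306 0.07848492 0.05963269] [ 87. 173. 123.]
0.89 [271.2, 156.8, 289.6, 244.5] 1474 ((449.4245300292969, 27.824420928955078), (15.279723167419434, 70.35612487792969), 80.06748962402344) [0.44794031 0.02826478 0.05986963] [ 17. 154. 160.]
```

View pics/w2.png

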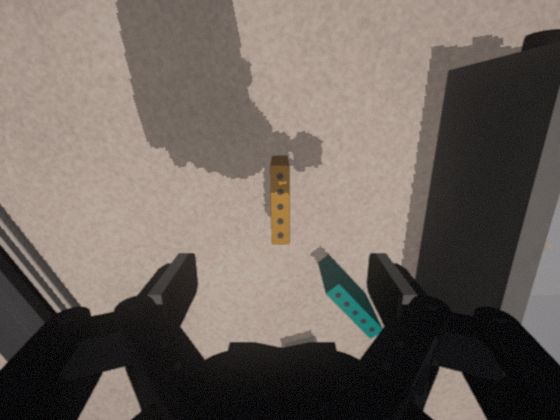

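Brass bar is at (281,200), centred between the fingers; turquoise is at (355,310), clear of them. The tool tilts 0.54°, which I'll allow for on the way down.

Emit:
apply_moves:
  deltas:
    - [10, 0, -0.5, -0.007]
    - [25, 0, -0.7, -0.007]
    - [40, 0, -1, -0.007]
    - [55, 0, -1.2, -0.007]
    - [70, 0, -1.4, -0.007]
    - [85, 0, -1.6, -0.007]
    - [98, 0, -1.8, -0.007]
    - [108, 0, -2, -0.007]
    - [115, 0, -2, -0.007]
    - [118.5, 0, -2, -0.007]
    - [118.5, 0, -2, -0.007]
    - [118.5, 0, -2, -0.007]

```text
time_s: 6.45
eef_pos: [0.449, 0.0285, 0.0322]
tool_rot: [[0.002, -0.986, 0.167], [0.009, 0.167, 0.986], [-1.0, -0.0, 0.009]]
contact_force: [0.6, 0.3, 0.1]
opening: 0.0852
```

```bash
python3 -c "
from h import *
plan(.4490,.0283,.032,170.2)"
```

```text
delta [ 0.2  0.  -0.2] yaw 0.0028 | TCP [0.449  0.0285 0.0322] ang 170.36 tilt 0.54 F [0.62 0.33 0.12] M [-0.06  0.    0.  ] op 0.0852 t 6.45 j [ -7.4  14.2 -31.8  44.    0.5   2.2]
```

Emit:
apply_moves:
  deltas:
    - [0, 0, 0, 0]
    - [0, 0, 0, 0]
    - [0, 0, 0, 0]
    - [0, 0, 0, 0]
    - [0, 0, 0, 0]
    - [0, 0, 0, 0]
    - [0, 0, 0, 0]
    - [0, 0, 0, 0]
  gripper: 0
  squeeze: 70

```text
time_s: 7.45
eef_pos: [0.4489, 0.0283, 0.0321]
tool_rot: [[0.002, -0.986, 0.168], [0.009, 0.168, 0.986], [-1.0, -0.0, 0.009]]
contact_force: [-1.8, -2.5, 4.5]
opening: 0.0148
```

```bash
python3 - <<'E'
from h import *
plan(.4490,.0283,.032,170.2)
p,d=manip.read_camera("scene");cv2.imwrite("pics/s2.png",cv2.resize(p[130:260,240:420],None,fx=4,fy=4)[:,:,::-1])
E
```

```text
delta [ 0.1 -0.1  0.1] yaw 0.0027 | TCP [0.4489 0.0283 0.0321] ang 170.35 tilt 0.5 F [-1.8  -2.52  4.52] M [-0.53  0.38 -0.04] op 0.0148 t 7.45 j [ -7.4  14.2 -31.8  44.    0.5   2.2]
```

View pics/s2.png

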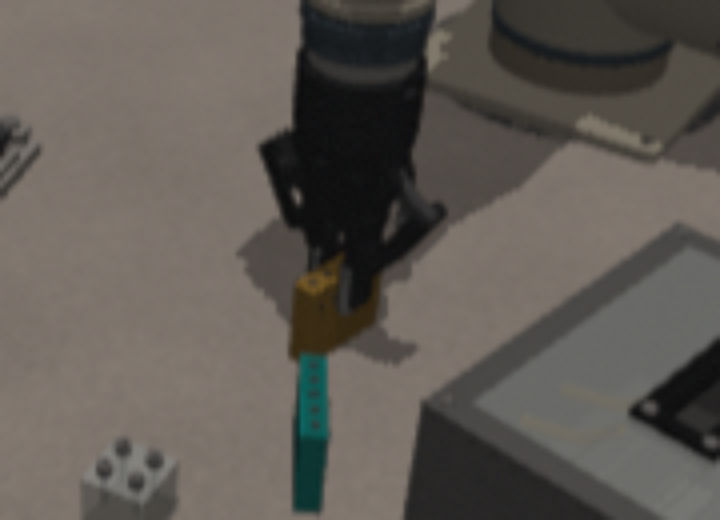

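Emit:
apply_moves:
  deltas:
    - [-2, 0, 0, 0]
    - [-8, 0, 0, 0]
    - [-20, 0, 0, 0]
    - [-35, 0, 0, 0]
    - [-50, 0, 0, 0]
    - [-65, 0, 0, 0]
    - [-78, 0, 0, 0]
    - [-85, 0, 0, 0]
    - [-88, 0, 0, 0]
    - [-88, 0, 0, 0]
    - [-88, 0, 0, 0]

```text
time_s: 8.88
eef_pos: [0.4485, 0.0277, 0.1195]
tool_rot: [[0.001, -0.986, 0.167], [0.009, 0.167, 0.986], [-1.0, 0.001, 0.009]]
contact_force: [0.0, -0.3, -5.5]
opening: 0.0147
```

```bash
python3 - <<'E'
from h import *
plan(.4609,-.2952,.12,195)
E
```

```text
delta [  -0.5  -66.3 -316.3] yaw -0.43 | TCP [0.4485 0.0277 0.1195] ang 170.36 tilt 0.54 F [ 0.01 -0.27 -5.47] M [0.02 0.01 0.02] op 0.0147 t 8.875 j [ -7.5   8.8 -23.7  57.5   0.5   2.1]
```

Emit:
apply_moves:
  deltas:
    - [-1, -3, -15, -0.02]
    - [-1, -10, -45, -0.06]
    - [-2, -17, -80, -0.11]
    - [-2, -24, -116, -0.16]
    - [-2, -32, -152, -0.21]
    - [-3, -39, -188, -0.26]
    - [-3, -47, -224, -0.31]
    - [-3, -54, -258, -0.36]
    - [-3, -61, -290, -0.4]
    - [-3, -65, -310, -0.425]
    - [-3, -66.3, -316.3, -0.43]
    - [-3, -66.3, -316.3, -0.43]

```text
time_s: 10.38
eef_pos: [0.4609, -0.295, 0.1194]
tool_rot: [[0.001, -0.966, -0.258], [0.01, -0.258, 0.966], [-1.0, -0.003, 0.01]]
contact_force: [-0.5, -0.8, -5.6]
opening: 0.0149
```

Emit:
apply_moves:
  deltas:
    - [0, 0, 0, 0]
    - [0, 0, 0, 0]

```text
time_s: 10.62
eef_pos: [0.4611, -0.2945, 0.12]
tool_rot: [[0.001, -0.966, -0.259], [0.009, -0.259, 0.966], [-1.0, -0.004, 0.009]]
contact_force: [-0.3, 0.3, -5.4]
opening: 0.0147
```

```bash
python3 - <<'E'
from h import *
m=manip.camera_model("wrist");p,d=manip.read_camera("wrist");cv2.imwrite("pics/w3.png",p[:,:,::-1]);np.save("w3.npy",d)
p2,d2=manip.read_camera("scene");cv2.imwrite("pics/s3.png",cv2.resize(p2[60:220,140:300],None,fx=3.7,fy=3.7,interpolation=2)[:,:,::-1])
plan(.4609,-.2952,.072,195);print(np.round(manip.sense()["tool_rot"],4))
W=cloud(d,m);g=p.mean(2)
for r in manip.regions_of("lap_plate","wrist"):
    mk=r["mask"]&(g<75)&(W[...,2]>.025)&(W[...,2]<.042);w=W[mk];q=cv2.minAreaRect((w[:,:2]*1000).astype(np.float32));print(r["p"],r["rect"],len(w),q,np.median(w[:,2]))
E
```

```text
delta [48.1  0.4 -0.3] yaw 0.0006 | TCP [ 0.4612 -0.2948  0.1201] ang -164.97 tilt 0.53 F [ 0.33 -0.36 -6.29] M [-0.09  0.03 -0.01] op 0.0148 t 10.725 j [-41.6  17.9 -11.1  61.3   0.5 -56.7]
[[ 0.0015 -0.9658 -0.2594]
 [ 0.0092 -0.2594  0.9657]
 [-1.     -0.0039  0.0085]]
0.9 [236.6, 154.2, 321.4, 345.7] 3716 ((508.5083312988281, -285.5014343261719), (180.6298828125, 69.96859741210938), 14.783533096313477) 0.03388874014678252
```

View pics/w3.png

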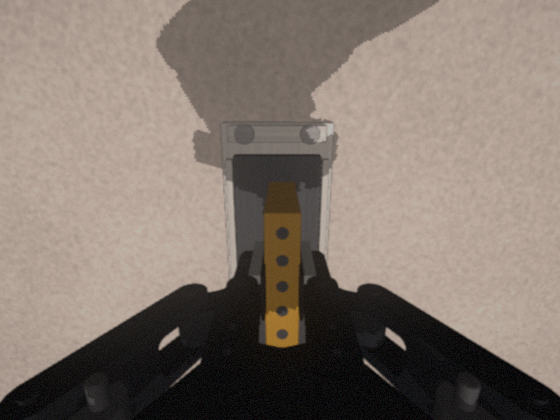

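View pics/s3.png

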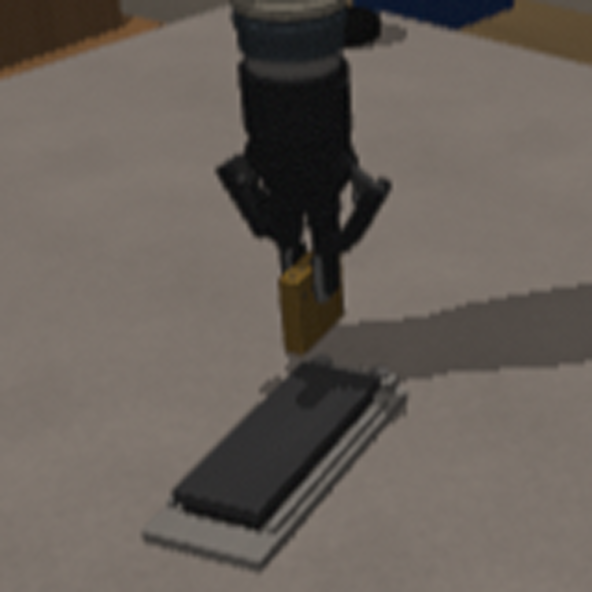

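Wrist view: the block hangs straight over the plate, with the clamp screws at (244,134) and (311,134) ahead of it, so I'm at the right end. Now lowering to just above contact.

Emit:
apply_moves:
  deltas:
    - [6, 0, 0, 0]
    - [16, 0, 0, 0]
    - [27, 0, -0.3, 0]
    - [37, 0, -0.4, 0]
    - [45, 0, -0.5, 0]
    - [50, 0, -0.6, 0]
    - [51.5, 0, -0.6, 0]
    - [51.5, 0, -0.6, 0]
    - [51.5, 0, -0.6, 0]

```text
time_s: 11.9
eef_pos: [0.4615, -0.2955, 0.0687]
tool_rot: [[0.002, -0.966, -0.259], [0.009, -0.259, 0.966], [-1.0, -0.004, 0.008]]
contact_force: [-0.6, 0.4, -6.4]
opening: 0.0147
```

Emit:
apply_moves:
  deltas:
    - [1, 0, 0, 0]
    - [2, 0, 0, 0]
    - [3, 0, 0, 0]
    - [3, 0, 0, 0]
    - [3, 0, 0, 0]

```text
time_s: 12.52
eef_pos: [0.4614, -0.2954, 0.0655]
tool_rot: [[0.002, -0.966, -0.259], [0.009, -0.259, 0.966], [-1.0, -0.004, 0.008]]
contact_force: [0.4, 0.7, -3.5]
opening: 0.0145
```

```bash
python3 - <<'E'
from h import *
plan(.4619,-.2960,.0624,195)
E
```

```text
delta [ 3.1 -0.3 -0.8] yaw -0.0 | TCP [ 0.4614 -0.2954  0.0655] ang -165.0 tilt 0.53 F [ 0.38  0.74 -3.48] M [ 0.07  0.07 -0.02] op 0.0145 t 12.525 j [-41.6  20.5 -15.9  53.8   0.5 -56.7]
```

Emit:
apply_moves:
  deltas:
    - [1, 0, 0, 0]
    - [2, 0, 0, 0]
    - [2.9, 0, 0, 0]
    - [2.9, 0, 0, 0]
    - [2.9, 0, 0, 0]
    - [2.9, 0, 0, 0]

```text
time_s: 13.28
eef_pos: [0.4615, -0.2954, 0.0626]
tool_rot: [[0.002, -0.966, -0.259], [0.009, -0.259, 0.966], [-1.0, -0.004, 0.008]]
contact_force: [-0.2, 1.2, 2.2]
opening: 0.0145
```

```bash
python3 - <<'E'
from h import *
for i in range(3):
    plan(.4619,-.2960,.0624,195); manip.read_camera("top")
E
```

```text
delta [ 0.2 -0.3 -0.7] yaw -0.0 | TCP [ 0.4615 -0.2954  0.0626] ang -165.0 tilt 0.53 F [-0.23  1.21  2.21] M [ 0.26  0.1  -0.03] op 0.0145 t 13.275 j [-41.6  20.7 -16.2  53.4   0.5 -56.6]
delta [ 0.3 -0.3 -0.7] yaw -0.0 | TCP [ 0.4615 -0.2954  0.0627] ang -165.0 tilt 0.53 F [0.4  1.61 2.2 ] M [0.24 0.08 0.06] op 0.015 t 13.325 j [-41.6  20.7 -16.2  53.4   0.5 -56.6]
delta [ 0.2 -0.3 -0.7] yaw -0.0 | TCP [ 0.4614 -0.2954  0.0626] ang -165.0 tilt 0.53 F [0.74 1.43 1.35] M [0.28 0.04 0.04] op 0.015 t 13.375 j [-41.6  20.7 -16.2  53.4   0.5 -56.6]
```

Pressing at about 7.5 N. Now the first half of the stroke.

Emit:
apply_moves:
  deltas:
    - [0, -4, 0, 0]
    - [0.05, -9, 0, 0]
    - [0.05, -14, 0, 0]
    - [0.1, -19, 0, 0]
    - [0.1, -24, 0, 0]
    - [0.1, -29, 0, 0]
    - [0.15, -34, 0, 0]
    - [0.15, -39, 0, 0]
    - [0.15, -44, 0, 0]
    - [0.2, -49, 0, 0]
    - [0.2, -54, 0, 0]
    - [0.25, -59, 0, 0]

```text
time_s: 14.92
eef_pos: [0.5186, -0.2799, 0.0625]
tool_rot: [[0.001, -0.966, -0.259], [0.009, -0.259, 0.966], [-1.0, -0.004, 0.009]]
contact_force: [-4.8, -0.9, 2.0]
opening: 0.015
```

```bash
python3 - <<'E'
from h import *
plan(.5701,-.2670,.0626,195)
E
```

```text
delta [ -0.1 -53.1  -0.8] yaw -0.0 | TCP [ 0.5186 -0.2799  0.0625] ang -165.0 tilt 0.54 F [-4.77 -0.89  1.96] M [-0.35  1.07 -0.05] op 0.015 t 14.925 j [-36.8  24.2 -10.3  55.7   0.5 -51.8]
```

Emit:
apply_moves:
  deltas:
    - [0, -5, 0, 0]
    - [0.05, -10, 0, 0]
    - [0.05, -15, 0, 0]
    - [0.1, -20, 0, 0]
    - [0.1, -25, 0, 0]
    - [0.1, -30, 0, 0]
    - [0.15, -35, 0, 0]
    - [0.15, -40, 0, 0]
    - [0.15, -45, 0, 0]
    - [0.2, -50, 0, 0]
    - [0.2, -54, 0, 0]
    - [0.2, -54, 0, 0]

```text
time_s: 16.42
eef_pos: [0.5711, -0.2659, 0.0625]
tool_rot: [[0.002, -0.966, -0.259], [0.009, -0.259, 0.966], [-1.0, -0.005, 0.009]]
contact_force: [-1.1, -0.2, 2.4]
opening: 0.015
```

```bash
python3 - <<'E'
from h import *
plan(.5701,-.2670,.0626,195)
E
```

```text
delta [-0.1  1.3 -0.8] yaw 0.0004 | TCP [ 0.5711 -0.2659  0.0625] ang -164.98 tilt 0.56 F [-1.07 -0.24  2.41] M [-0.13  0.47 -0.05] op 0.015 t 16.425 j [-32.8  27.7  -4.3  58.2   0.5 -47.9]
```

Emit:
apply_moves:
  deltas:
    - [-3, 0, 0, 0]
    - [-10, 0, 0, 0]
    - [-22, 0, 0, 0]
    - [-38, 0, 0, 0]
    - [-56, 0, 0, 0]
    - [-75, 0, 0, 0]
    - [-94, 0, 0, 0]
    - [-112, 0, 0, 0]
    - [-126, 0, 0, 0]
    - [-133, 0, 0, 0]
    - [-135, 0, 0, 0]
    - [-135, 0, 0, 0]

```text
time_s: 17.92
eef_pos: [0.5701, -0.2672, 0.197]
tool_rot: [[0.001, -0.966, -0.259], [0.01, -0.259, 0.966], [-1.0, -0.003, 0.009]]
contact_force: [0.0, 0.7, -6.5]
opening: 0.0149
```

```bash
python3 - <<'E'
from h import *
plan(.5003,.2785,.197,169.3)
E
```

```text
delta [  0.  -73.7 545.2] yaw 0.4485 | TCP [ 0.5701 -0.2672  0.197 ] ang -165.0 tilt 0.56 F [ 0.    0.65 -6.49] M [ 0.01 -0.   -0.03] op 0.0149 t 17.925 j [-33.   23.4   9.   75.9   0.5 -48. ]
```

Emit:
apply_moves:
  deltas:
    - [0, -3, 20, 0.02]
    - [0, -9, 65, 0.06]
    - [1, -16, 118, 0.1]
    - [1, -23, 172, 0.14]
    - [2, -30, 226, 0.18]
    - [2, -38, 280, 0.22]
    - [3, -45, 334, 0.27]
    - [3, -52, 388, 0.32]
    - [4, -60, 442, 0.36]
    - [4, -67, 492, 0.4]
    - [5, -71, 528, 0.43]
    - [5, -73.7, 545, 0.4485]

```text
time_s: 19.42
eef_pos: [0.4995, 0.2801, 0.1967]
tool_rot: [[0.0, -0.983, 0.184], [0.009, 0.184, 0.983], [-1.0, 0.002, 0.009]]
contact_force: [0.2, -0.4, -6.6]
opening: 0.0149
```

Emit:
apply_moves:
  deltas:
    - [0, 0, 0, 0]
    - [0, 0, 0, 0]
    - [0, 0, 0, 0]

```text
time_s: 19.8
eef_pos: [0.5006, 0.2774, 0.1973]
tool_rot: [[0.001, -0.982, 0.186], [0.009, 0.186, 0.982], [-1.0, 0.0, 0.009]]
contact_force: [0.3, -0.7, -5.8]
opening: 0.0151
```

```bash
python3 - <<'E'
from h import *
m=manip.camera_model("wrist");p,d=manip.read_camera("wrist");cv2.imwrite("pics/w4.png",p[:,:,::-1]);np.save("w4.npy",d);np.save("w4p.npy",p)
import pickle;pickle.dump(m,open("w4m.pkl","wb"))
p2,d2=manip.read_camera("top");cv2.imwrite("pics/t4.png",cv2.resize(p2[180:360,60:260],None,fx=3.3,fy=3.3,interpolation=2)[:,:,::-1])
p2,d2=manip.read_camera("scene");cv2.imwrite("pics/s4.png",cv2.resize(p2[100:340,300:520],None,fx=2.5,fy=2.5,interpolation=2)[:,:,::-1])
plan(.5003,.2785,.156,169.3);print(np.round(manip.sense()["tool_rot"],4))
E
```

```text
delta [41.5  0.5  0.8] yaw -0.0009 | TCP [0.5007 0.2776 0.1975] ang 169.25 tilt 0.54 F [ 0.25 -0.77 -6.5 ] M [-0.02  0.01  0.04] op 0.0148 t 19.95 j [20.4 17.4  0.  72.3  0.5 31.1]
[[ 1.500e-03 -9.824e-01  1.865e-01]
 [ 9.200e-03  1.865e-01  9.824e-01]
 [-1.000e+00  2.000e-04  9.300e-03]]
```

View pics/w4.png

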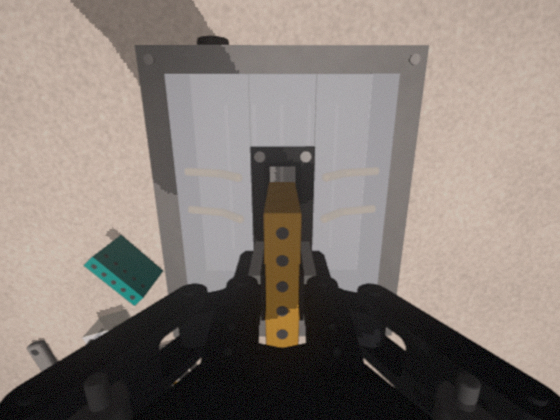

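View pics/s4.png

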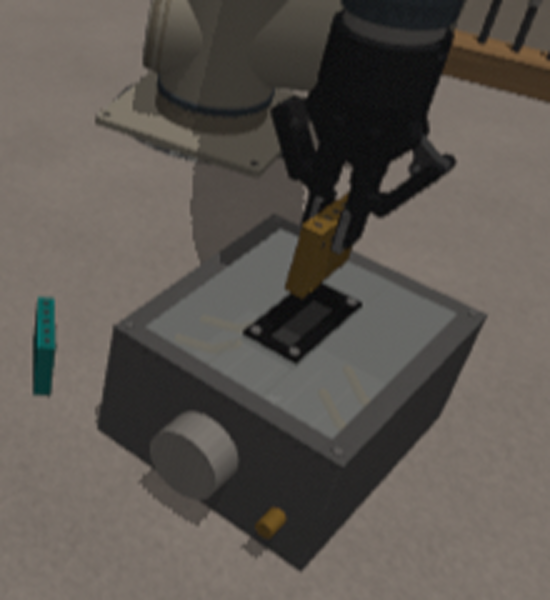

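```bash
python3 - <<'E'
from h import *
p=np.load("w4p.npy");c=p[135:260,235:330];cv2.imwrite("pics/w4c.png",cv2.resize(c,None,fx=6,fy=4.6,interpolation=cv2.INTER_LINEAR)[:,:,::-1])
g=p.mean(2).astype(int)
for r in (165,172,178): print(r,g[r,245:320])
print("col282",g[140:195,282]);print("col258",g[140:175,256])
print("red/blue at 186", [tuple(x) for x in p[190,258:306]][::1])
E
```

```text
165 [168 168 167 169 160 121  73  53  49  49  49  49  47  51  47  49  47  46
  47  49  44  42  46  43  47  43  52  45  54  48  47  41  47  46  43  48
  44  45  43  46  43  46  46  43  44  45  50  49  46  47  48  45  41  41
  41  40  50  54  49  46  46  50  38  51  47  45  47  48  52 100 145 166
 168 168 168]
172 [168 169 170 169 162 127  84  54  42  47  43  46  44  49  47  46  45  42
  47  40  41  42  38  45  66 102 121 122 119 105  93  86  84  83  87  94
  96  99  86  88  85  83  82  83  79  82  85  82  85  76  63  43  41  42
  41  39  44  43  42  46  41  48  40  44  46  50  42  45  66 114 153 166
 165 169 167]
178 [169 166 168 168 165 143  97  59  44  47  43  50  49  44  40  49  45  47
  48  46  48  44  38  40  63 107 122 124 122 121 107  89  84  76  86  92
  97  96  88  81  80  82  79  80  83  84  80  82  84  79  60  38  37  43
  41  40  40  44  42  44  45  45  45  45  43  46  44  40  67 113 151 163
 167 168 167]
col282 [172 171 169 174 171 156 116  65  50  51  52  51  45  51  47  49  48  45
  48  44  50  45  44  44  41  45  70  92  98  98  97  97  99  96  93  98
  92  94  96  94 
[... 1640 characters left out ...]
.uint8(77), np.uint8(60), np.uint8(39)), (np.uint8(79), np.uint8(63), np.uint8(40)), (np.uint8(78), np.uint8(62), np.uint8(42)), (np.uint8(76), np.uint8(58), np.uint8(39)), (np.uint8(82), np.uint8(64), np.uint8(46)), (np.uint8(74), np.uint8(58), np.uint8(36)), (np.uint8(64), np.uint8(54), np.uint8(43)), (np.uint8(46), np.uint8(39), np.uint8(36)), (np.uint8(33), np.uint8(35), np.uint8(32)), (np.uint8(38), np.uint8(35), np.uint8(34)), (np.uint8(41), np.uint8(37), np.uint8(40)), (np.uint8(44), np.uint8(42), np.uint8(43)), (np.uint8(39), np.uint8(42), np.uint8(36)), (np.uint8(42), np.uint8(40), np.uint8(41)), (np.uint8(44), np.uint8(41), np.uint8(41)), (np.uint8(44), np.uint8(43), np.uint8(38))]
```

View pics/w4c.png

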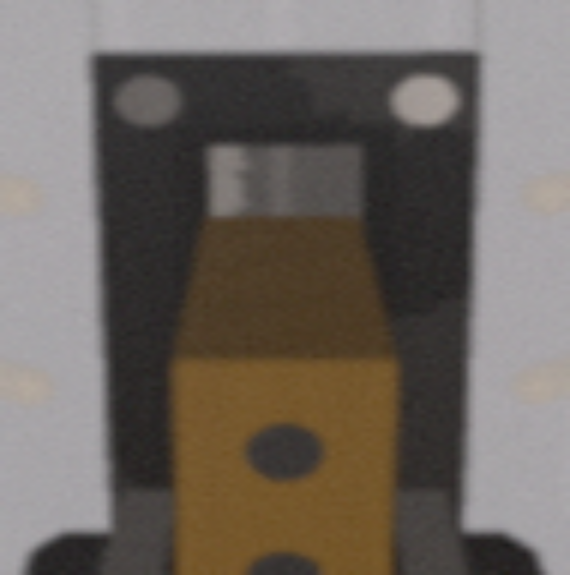

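View pics/t4.png

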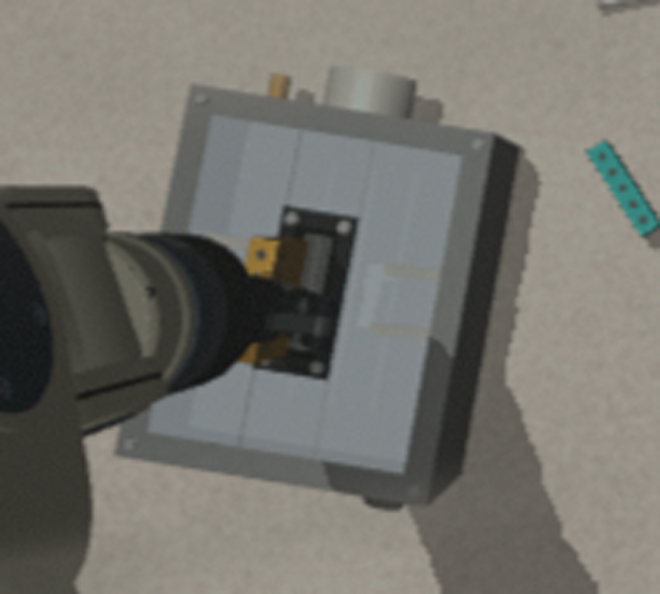

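```bash
python3 - <<'E'
from h import *
import pickle;m=pickle.load(open("w4m.pkl","rb"))
T=np.array([.5007,.2776,.1975]);R=np.array(manip.sense()["tool_rot"])
Y=R[:,1];Zt=R[:,2]
def f(n,u,v,z):
    P=pix2z(u,v,z,m);d=P-T;a=np.radians(-10.7);
    print(n,P.round(4),"along slot x",round(1000*(d[0]*np.cos(a)+d[1]*np.sin(a)),2),"across",round(1000*(-d[0]*np.sin(a)+d[1]*np.cos(a)),2))
f("guide L165",250.3,165,.124);f("guide R165",314.1,165,.124);f("guide L178",250.8,178,.124);f("guide R178",314.0,178,.124)
f("guide end",282,146.0,.124)
f("throat L",269.2,175,.117);f("throat R",295.3,175,.117);f("throat end114",282,166,.114);f("throat end120",282,166,.120)
zs=.1975-.0321
f("block bot L",269.2,182.2,zs);f("block bot R",295.8,182.2,zs)
f("block top L",(175/6+235),135+358/4.6,zs+.06);f("block top R",(398/6+235),135+358/4.6,zs+.06)
# block rear end from picture bottom edge row 345
f("block top rear",282,346,zs+.06)
# depth check near seat
d=np.load("w4.npy");W=cloud(d,m);print(W[205:212,275:290,2].mean(), W[188,282],W[150:160,270:295,2].mean())
E
```

```text
guide L165 [0.4597 0.2624 0.124 ] along slot x -37.43 across -22.59
guide R165 [0.4687 0.3091 0.124 ] along slot x -37.32 across 25.01
guide L178 [0.4694 0.2606 0.124 ] along slot x -27.56 across -22.53
guide R178 [0.4784 0.3075 0.124 ] along slot x -27.43 across 25.25
guide end [0.4504 0.2882 0.124 ] along slot x -51.37 across 1.04
throat L [0.4711 0.2742 0.117 ] along slot x -28.41 across -8.84
throat R [0.475  0.2941 0.117 ] along slot x -28.36 across 11.47
throat end114 [0.4666 0.2852 0.114 ] along slot x -34.92 across 1.15
throat end120 [0.4656 0.2853 0.12  ] along slot x -35.94 across 1.08
block bot L [0.4662 0.2767 0.1654] along slot x -33.71 across -7.31
block bot R [0.4693 0.2927 0.1654] along slot x -33.66 across 9.02
block top L [0.4655 0.2765 0.2254] along slot x -34.38 across -7.57
block top R [0.4684 0.2917 0.2254] along slot x -34.31 across 7.87
block top rear [0.5337 0.2712 0.2254] along slot x 33.59 across -0.18
0.21831053082000917 [0.46715552 0.28428871 0.18218847] nan
```

Measured against the wrist picture, the slot centre is about 0.5 mm across from the block's lower end, and lengthwise they agree to about 1 mm. Lowering to just above the rim.

Emit:
apply_moves:
  deltas:
    - [3, 0, 0.3, 0]
    - [9, 0, 0.5, 0]
    - [16, 0, 0.4, 0]
    - [24, 0, 0.3, 0]
    - [31, 0, 0.2, 0]
    - [36, 0, 0.1, 0]
    - [38, 0, 0.1, 0]
    - [38, 0, 0.1, 0]

```text
time_s: 20.95
eef_pos: [0.5005, 0.2787, 0.1594]
tool_rot: [[0.001, -0.983, 0.186], [0.009, 0.186, 0.983], [-1.0, 0.0, 0.009]]
contact_force: [1.1, -0.1, -5.3]
opening: 0.0151
```

```bash
python3 - <<'E'
from h import *
p,d=manip.read_camera("wrist");cv2.imwrite("pics/w5.png",cv2.resize(p[110:240,220:345],None,fx=4.6,fy=4.6,interpolation=2)[:,:,::-1])
p2,d2=manip.read_camera("scene");cv2.imwrite("pics/s5.png",cv2.resize(p2[160:270,380:470],None,fx=5,fy=5,interpolation=2)[:,:,::-1])
plan(.5005,.2783,.135,169.3)
E
```

```text
delta [24.7  0.1 -0.4] yaw 0.0 | TCP [0.5007 0.2787 0.1597] ang 169.3 tilt 0.55 F [-0.1  -0.74 -6.46] M [ 0.   -0.02  0.  ] op 0.0149 t 21.05 j [20.5 18.5 -4.1 67.1  0.5 31.2]
```

View pics/w5.png

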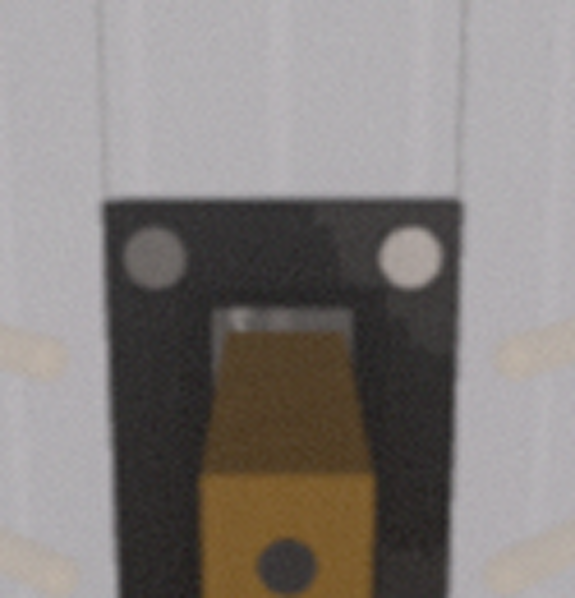

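View pics/s5.png

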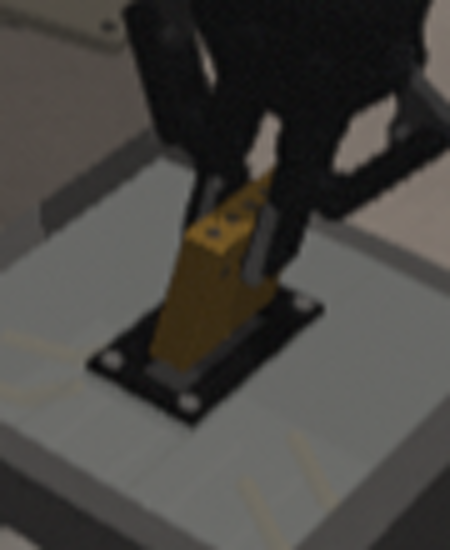

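```bash
python3 - <<'E'
from h import *
m=manip.camera_model("wrist");T=np.array([.5007,.2787,.1597])
def f(n,u,v,z):
    P=pix2z(u/4.6+220,v/4.6+110,z,m);d=P-T;a=np.radians(-10.7)
    print(n,"along",round(1000*(d[0]*np.cos(a)+d[1]*np.sin(a)),2),"across",round(1000*(-d[0]*np.sin(a)+d[1]*np.cos(a)),2))
f("bL",222,330,.1276);f("bR",350,330,.1276)
for z in(.114,.120):f("tL",212,320,z);f("tR",354,320,z);f("tend",283,308,z)
f("gL",108,300,.124);f("gR",459,300,.124);f("gend",283,201,.124)
plan(.5005,.2783,.135,169.3)
E
```

```text
bL along -33.93 across -7.7
bR along -33.89 across 9.38
tL along -32.32 across -9.6
tR along -32.27 across 10.78
tend along -34.05 across 0.58
tL along -33.63 across -9.34
tR along -33.59 across 10.39
tend along -35.31 across 0.52
gL along -37.29 across -23.16
gR along -37.2 across 24.32
gend along -50.56 across 0.47
delta [24.7  0.1 -0.4] yaw 0.0 | TCP [0.5007 0.2787 0.1597] ang 169.3 tilt 0.55 F [-0.1  -0.74 -6.46] M [ 0.   -0.02  0.  ] op 0.0149 t 21.05 j [20.5 18.5 -4.1 67.1  0.5 31.2]
```

Emit:
apply_moves:
  deltas:
    - [1, -0.4, -0.3, 0]
    - [3, -0.6, -0.4, 0]
    - [5, -0.6, -0.4, 0]
    - [7, -0.6, -0.4, 0]
    - [9, -0.6, -0.5, 0]
    - [10, -0.6, -0.5, 0]
    - [10, -0.6, -0.5, 0]

```text
time_s: 21.92
eef_pos: [0.501, 0.2781, 0.1493]
tool_rot: [[0.001, -0.983, 0.186], [0.009, 0.186, 0.983], [-1.0, 0.0, 0.009]]
contact_force: [-0.6, -0.1, -6.2]
opening: 0.0149
```

```bash
python3 - <<'E'
from h import *
plan(.5005,.2783,.135,169.3)
E
```

```text
delta [14.3  0.5  0.1] yaw -0.0 | TCP [0.501  0.2781 0.1493] ang 169.3 tilt 0.53 F [-0.57 -0.1  -6.2 ] M [-0.03 -0.05 -0.01] op 0.0149 t 21.925 j [20.4 18.8 -5.1 65.8  0.5 31.1]
```

Seat is inside the throat with no contact force. Going on down to about 21 mm below the rim.

Emit:
apply_moves:
  deltas:
    - [1.5, 0, 0, 0]
    - [3.5, 0, 0, 0]
    - [5.5, 0, 0, 0]
    - [7.5, 0, -0.1, 0]
    - [9.5, 0, -0.1, 0]
    - [11.5, 0, -0.1, 0]
    - [13.5, 0, -0.1, 0]
    - [14.3, 0, -0.1, 0]
    - [14.3, 0, -0.1, 0]
    - [14.3, 0, -0.1, 0]

```text
time_s: 23.18
eef_pos: [0.5011, 0.2782, 0.1352]
tool_rot: [[0.002, -0.983, 0.186], [0.009, 0.186, 0.983], [-1.0, 0.0, 0.009]]
contact_force: [-0.1, -0.3, -6.1]
opening: 0.0146
```

```bash
python3 - <<'E'
from h import *
p,d=manip.read_camera("wrist");p2,d2=manip.read_camera("scene");p3,_=manip.read_camera("top")
cv2.imwrite("pics/e1.png",np.hstack([cv2.resize(p[110:240,220:345],(380,395),interpolation=2),cv2.resize(p2[160:270,380:470],(323,395),interpolation=2)])[:,:,::-1])
cv2.imwrite("pics/e2.png",p3[:,:,::-1])
plan(.5005,.2783,.135,169.3)
E
```

```text
delta [ 0.2  0.6 -0. ] yaw 0.0 | TCP [0.5011 0.2782 0.1352] ang 169.3 tilt 0.54 F [-0.54 -1.2  -4.96] M [ 0.04 -0.03  0.02] op 0.0147 t 23.325 j [20.4 19.3 -6.6 63.8  0.5 31.1]
```

View pics/e1.png

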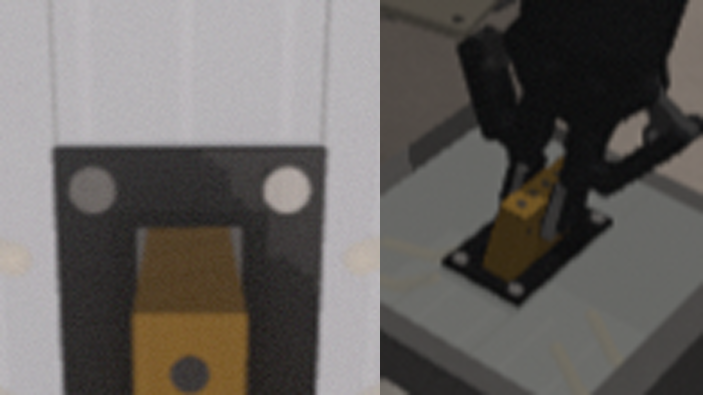

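View pics/e2.png

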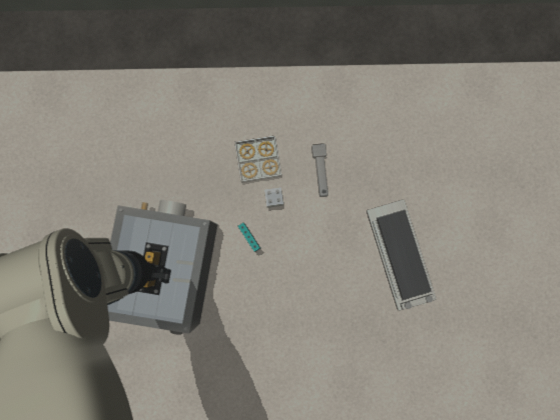

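The block sits in the slot with gaps on both sides (wrist crop, 138–243 px). The wrist carries only its weight, and the other things haven't moved. Handing in.

```bash
python3 - <<'E'
from h import *
print(manip.finish_job()); plan(.5005,.2783,.135,169.3)
E
```

```text
the job is handed in; nothing more can be done
None
the job is handed in; nothing more can be done
```

The job is handed in at about 23.3 s. I gripped the brass block near its top at 70 N and set it on the plate at the clamp-screw end. I then stroked it along the plate's x from about -56 to +57 mm. The force was about 7 to 8 N wherever I read it: before the stroke, halfway and at the far end. After that I lowered it through the slot and left it held there.

**Last checks:**
- **Depth:** the seat should be about 21 mm below the rim. This comes from the tool height and the grip height, not from a direct view of the seat.
- **Free in the slot:** the wrist felt only the block's weight (5 to 6 N), and the wrist picture showed a gap on both sides.
- **Other things:** the tray, cube, brush handle and turquoise look-alike are where they started in the top picture.

**What did not go to plan or disagreed:**
- **Joint 6 at its stop:** on the first approach joint 6 reached its 180° stop, so I took the half-turned grasp. A tool tilt of about 0.5° stayed from then on, and I allowed for it in the moves.
- **Camera positions:** the top and wrist cameras disagreed by 2 to 3 mm on the plate. For the slot they differed by up to about 3 mm lengthwise. I set the final fit by the wrist camera.

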